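# Pop and open the sprung spares case

## Robot

A 6-joint arm with a two-finger parallel gripper is mounted at the origin on the work surface. World frame = base frame: x ahead of the robot, y to its left, z up, the work surface at z = 0. Lengths are in mm, angles in rad, forces in N, time in s.
With the tool pointing down it reaches from about 275 to 750 mm from the base axis. Payload 10.2 kg.
Tool frame: the origin (TCP) lies on the centre line of the jaws, within the pads' length; the fingertips stand 17 mm ahead of it and the grasp point (between the pads) lies 2 mm behind it; x points along the fingers, y is the direction in which the jaws open and shut, and the axes are right-handed (so a half turn about x gives the same grasp; the last joint's range is limited). The gripper opens to 88 mm and grips with 3 to 60 N. Pads are 18 mm wide; open, the fingers measure 123 mm over their backs; the gripper's body (75 mm by 187 mm) begins 45 mm behind the grasp point.
Start: joints at [0.923, 0.313, 1.498, -0, 1.331, -0.223], TCP at [216.386, 478.339, 255.72] pointing down, gripper open.
Joint ranges: [-2.94, 2.94], [-0.97, 2.17], [0.19, 2.56], [-1.23, 4.37], [0.02, 3.11], [-2.88, 2.88]. Speed limits (rad/s): [2.39, 2.39, 3.01, 3.14, 3.14, 3.14].

## Interface

Orientations are given as a 3x3 rotation matrix whose columns are the frame's x, y, z axes.
In Python, from workcell import * gives the robot as it stands. The module is installed in compiled form; this text tells all that it offers.
- The arm moves only by the tool send_rows, never from a script. Its arguments are lists of equal length, an entry for each row: "turn": the turn, a rotation vector about the world's x, y, z in rad, a list of three; "xyz": the shift along the world's x, y, z in mm, a list of three; "jaw": the opening, from 0 (shut) to 1 (fully open). A call has 1 to 5 rows; each row is the pose to reach, as a shift and turn from the pose commanded when the call began; what a row does not reach only later rows make up. A row lasts 1/10 s, in which the tool goes at most 50 mm and 8.59 degrees, less where a joint would pass 70% of its speed; a pose out of reach is approached as far as the arm can. A call with a gripper value outside its range is refused whole. The fingers move at their own pace and stop on an object; "grip_force" is the grip in N (left out, the last holds). Time passes only in rows, so rows that repeat a pose let the fingers close. It gives the time, the measured TCP pose, the force and the opening at its end, in the units of the state.
- get_state(): the state, without advancing time (a new reading comes with each control period).
- read_camera(name): name is "scene" or "side" or "wrist"; returns a dict with "color" (384x512x3 uint8, red, green, blue), "fx", "fy", "cx", "cy" (pixels), "world_to_cam" (4x4, takes a point from world to camera coordinates). Camera axes: x right, y down, z forward; pixel columns grow to the right and rows downward; lengths in mm; the calibration is good to about 2 mm. A picture is of the moment at which its call begins. There is no depth.
- sign_off(): hands the job in, once; it reports no verdict.
The state is a dict: "clock": time; "joint_positions": joint angles; "qd": joint speeds; "joint_efforts": joint torques, N m; "eef_pos": TCP position; "tcp_rot": TCP orientation; "force": force on the tool from outside, world axes, zero at the start; "torque": the same for the moment, N m; "grip_width": finger opening in mm.
Only numpy, scipy, OpenCV 4.12 (cv2) and the standard library are available. Lean on these libraries where they do the work, as an engineer would, in place of code of your own. Each camera call takes 0.05 s, during which the arm holds its last target.

## Task

Working only by touch, picking nothing up, press down the orange release tab of its spares case so that the sprung lid pops up, then push that lid all the way back with the fingers until it stays open by itself, and move clear. Keep the case with the blue tab shut, do not lift or shove either case, and leave everything else on the bench where it stands.

Things in the scene. Friction and masses are not known exactly. Their poses are not given: they have to be found in the camera images.
- orange_case: Heavy dark grey steel case, the one with the orange release tab, 130 x 130 mm and 60 mm high without its lid, 3 kg, loose on the bench. Origin: centre of its underside; +x points to the hinge side (back), -x to the side with the release tab (front, roughly towards the robot), z up.
- orange_lid (a joint): Light grey lid of the case with the orange tab (110 mm from hinge to front edge, 130 mm wide, 6 mm thick, 0.1 kg). Hinge angle in rad: 0 shut, about 0.85 popped up by its spring, 1.9 fully open against its stop (leaning back past upright). The spring pushes only up to 0.85; above that the lid swings freely, drops back onto the spring if left before upright and falls open by itself once past upright (1.57).
- orange_tab (a joint): Rocker angle of the orange release tab in rad: 0 at rest, 0.26 pressed right down; the catch lets go at about 0.15. Sprung: about 1.5 N on the middle of the pad starts it moving, 5 N puts it fully down (6 mm at the middle). It springs back when let go.
- orange_pad (a point): Middle of the upper face of the orange pad of the release tab, 46 mm above the case's underside, 102 mm in front (-x of the case) of the case's origin. The pad is level at rest, 48 mm wide (case's y) and 36 mm deep (case's x), and stands out in front of the case below the lid's front edge; it is pressed straight down.
- orange_hinge (a point): Middle of the hinge line of that case's lid (the line runs along the case's y), 45 mm behind the case's origin (+x) and 61 mm above its underside. The lid lies from here 110 mm forward when shut.
- orange_lid_edge (a point): Middle of the lower front edge of that case's lid, moving with the lid; a small steel catch nose, 18 mm wide, stands 7 mm further out. Popped up, it is 83 mm above and 73 mm in front of the hinge.
- blue_case: Heavy dark grey steel case, the one with the blue release tab, otherwise the same, 130 x 130 mm and 60 mm high without its lid, 3 kg, loose on the bench. Origin: centre of its underside; +x points to the hinge side (back), -x to the side with the release tab (front, roughly towards the robot), z up.
- blue_lid (a joint): Light grey lid of the case with the blue tab (110 mm from hinge to front edge, 130 mm wide, 6 mm thick, 0.1 kg). Hinge angle in rad: 0 shut, about 0.85 popped up by its spring, 1.9 fully open against its stop (leaning back past upright). The spring pushes only up to 0.85; above that the lid swings freely, drops back onto the spring if left before upright and falls open by itself once past upright (1.57).
- blue_tab (a joint): Rocker angle of the blue release tab in rad: 0 at rest, 0.26 pressed right down; the catch lets go at about 0.15. Sprung: about 1.5 N on the middle of the pad starts it moving, 5 N puts it fully down (6 mm at the middle). It springs back when let go.
- blue_pad (a point): Middle of the upper face of the blue pad of the release tab, 46 mm above the case's underside, 102 mm in front (-x of the case) of the case's origin. The pad is level at rest, 48 mm wide (case's y) and 36 mm deep (case's x), and stands out in front of the case below the lid's front edge; it is pressed straight down.
- blue_hinge (a point): Middle of the hinge line of that case's lid (the line runs along the case's y), 45 mm behind the case's origin (+x) and 61 mm above its underside. The lid lies from here 110 mm forward when shut.
- blue_lid_edge (a point): Middle of the lower front edge of that case's lid, moving with the lid; a small steel catch nose, 18 mm wide, stands 7 mm further out. Popped up, it is 83 mm above and 73 mm in front of the hinge.
- coil_spring: Bystander: steel suspension coil spring standing on end, 60 mm across, 90 mm high. Origin: centre of its underside.
- tall_socket: Bystander: steel wrench socket standing up between the cases, 22 mm across, 55 mm high. Origin: centre of its underside.
- wide_socket: Bystander: short steel wrench socket standing up, 32 mm across, 34 mm high. Origin: centre of its underside.
- spanner: Bystander: steel spanner lying flat, 160 mm long along its own x. Origin: on its underside at the middle of its length.
- oil_can: Bystander: copper-coloured can with a black band, 66 mm across, 170 mm high, at the left of the cases. Origin: centre of its underside.
- grease_jar: Bystander: white jar with a red cap, 70 mm across, 70 mm high, far side of the bench. Origin: centre of its underside.
- bump_stop: Bystander: yellow waisted rubber bump stop, 46 mm across, 50 mm high, far side of the bench. Origin: centre of its underside.
Not all that is in view belongs to the job. What is shaped like the blue_case but pink or purple is not meant.

How it is judged:
By the outcome, as a careful person would: the job done as asked, in the order asked, and still so for the second after the job is handed in, with the robot touching nothing.
It also fails if it takes over 38 s, if anything falls off the work surface, if the arm or the gripper's body presses on something with over 40 N, if the wrist force passes 120 N, or if a joint passes its speed limit or range.

## Working session

There is one attempt and no reset: what is moved stays moved. The work goes in short steps, Python scripts to look and compute and a tool call to move; the robot and the scene stay as the last step left them, time stands still between calls to the robot, and variables do not carry over. Pictures are saved under pics/ and viewed, and the job is handed in when it is done.

Besides the shell and the picture viewer there is one more tool, called as a command line: name --argument value ..., lists and objects as JSON in quotes. send_rows: Moves the arm, as the interface text tells. Its arguments: {"type":"object","properties":{"turn":{"type":"array"},"xyz":{"type":"array"},"jaw":{"type":"array"},"grip_force":{"type":"number"}},"required":["turn","xyz","jaw"]}

```bash
mkdir -p pics; cat > h.py <<'E'
from workcell import *
import numpy as np, cv2, pickle
def snap(n,tag):
    c=read_camera(n); cv2.imwrite(f'pics/{tag}.png',c['color'][:,:,::-1]); pickle.dump(c,open(f'pics/{tag}.pkl','wb')); return c
def load(tag): return pickle.load(open(f'pics/{tag}.pkl','rb'))
def ray(c,u,v,z):
    M=np.array(c['world_to_cam']);R=M[:3,:3];t=M[:3,3]
    o=-R.T@t; d=R.T@np.array([(u-c['cx'])/c['fx'],(v-c['cy'])/c['fy'],1]); return o+d*(z-o[2])/d[2]
def proj(c,p):
    M=np.array(c['world_to_cam']);q=M[:3,:3]@np.array(p)+M[:3,3]; return q[0]/q[2]*c['fx']+c['cx'],q[1]/q[2]*c['fy']+c['cy']
E
python3 - <<'E'
from h import *
for n in ['scene','side','wrist']:
    c=snap(n,n+'0'); M=np.array(c['world_to_cam']); print(n,c['fx'],(-M[:3,:3].T@M[:3,3]).round(),M[2,:3].round(2))
s=get_state(); print(s)
E
```

```text
scene 409.552079224042 [1211. -172.  619.] [-0.74  0.26 -0.62]
side 378.2702520941972 [  44. -505.  719.] [ 0.48  0.59 -0.64]
wrist 289.64265468339477 [148. 508. 383.] [ 0.26 -0.12 -0.96]
{'clock': 0.15, 'joint_positions': array([ 9.22611552e-01,  3.13280736e-01,  1.49825494e+00, -8.12491855e-06,
        1.33099238e+00, -2.23380692e-01]), 'qd': array([-0.0012568 , -0.00255857, -0.00205667,  0.00131842,  0.00024516,
        0.00059005]), 'joint_efforts': array([ 1.01265723e-03, -4.02303171e+01, -2.52314526e+01,  6.94324239e-02,
        3.44366860e-02, -7.72199814e-05]), 'eef_pos': array([216.27352295, 478.19784566, 255.31624345]), 'tcp_rot': array([[-5.58448347e-04,  4.12140269e-01,  9.11120237e-01],
       [-7.50449861e-04,  9.11119950e-01, -4.12140599e-01],
       [-9.99999562e-01, -9.13909291e-04, -1.99522823e-04]]), 'force': array([-0.71141101,  0.63608855,  0.16375634]), 'torque': array([ 0.03180672,  0.01226508, -0.02586681]), 'grip_width': 87.74569423281457}
```

View pics/scene0.png

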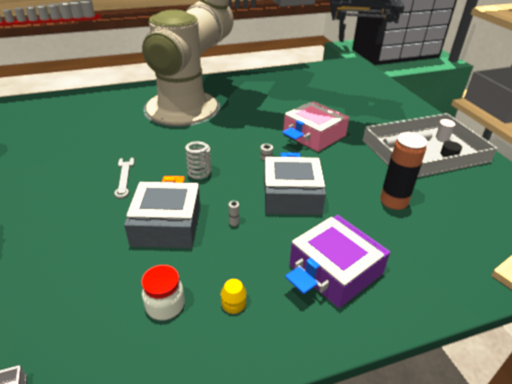

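View pics/side0.png

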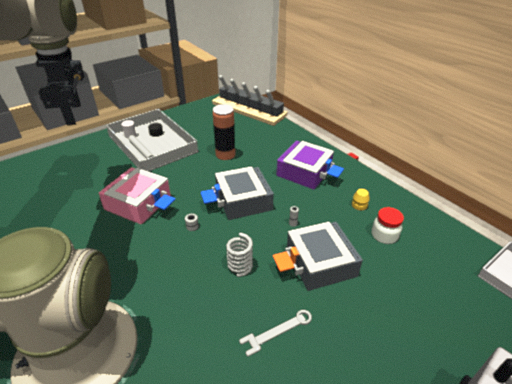

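View pics/wrist0.png

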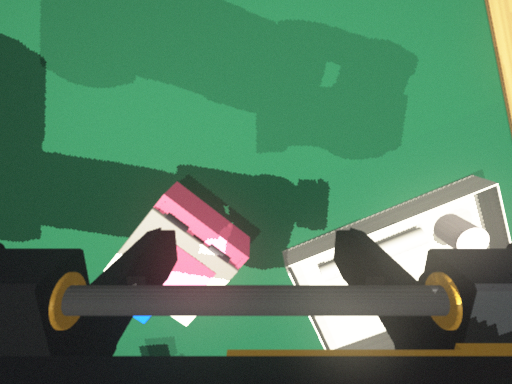

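The scene view shows the orange case at about (165,213) with its tab at (173,180). In the side view the case is at (322,252) and the tab at (286,261). The coil spring stands close in front of the tab and to its left. I'll zoom in on this area.

```bash
python3 - <<'E'
from h import *
for t,(u,v) in {'scene0':(170,200),'side0':(300,255)}.items():
    c=load(t); im=c['color'][v-60:v+60,u-75:u+75,::-1]; cv2.imwrite(f'pics/{t}z.png',cv2.resize(im,None,fx=5,fy=5,interpolation=cv2.INTER_CUBIC)); print(t,u-75,v-60)
E
```

```text
scene0 95 140
side0 225 195
```

View pics/scene0z.png

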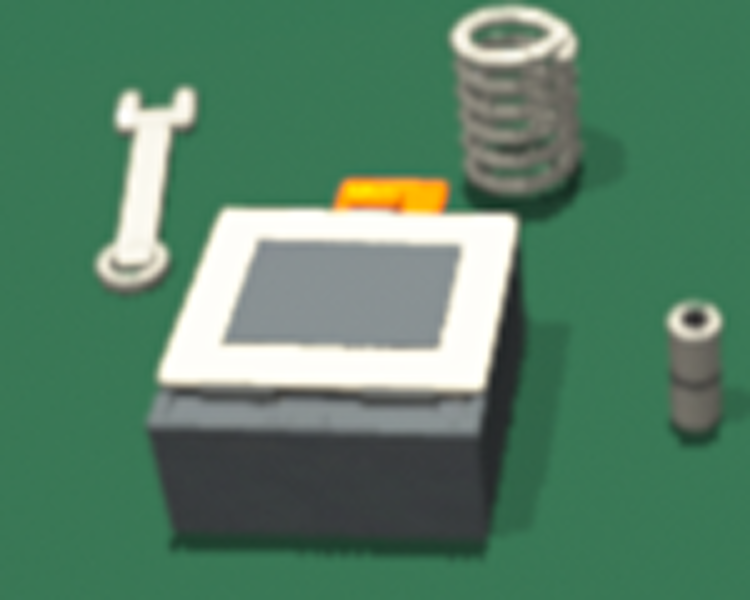

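View pics/side0z.png

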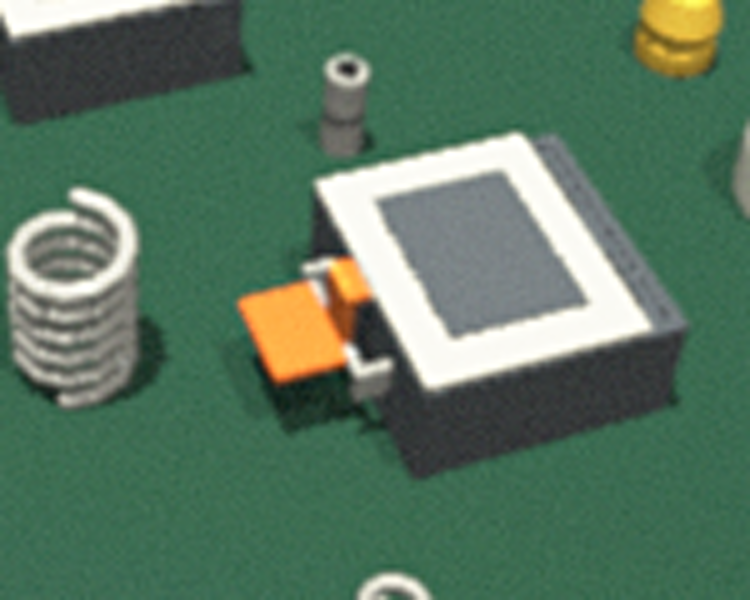

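```bash
python3 - <<'E'
from h import *
from scipy.optimize import least_squares
S=load('side0');C=load('scene0')
f=lambda o,p:(o[0]+(p[0]-2)/5,o[1]+(p[1]-2)/5)
so,co=(225,195),(95,140)
side={(-65,65,66):(317,182),(45,65,66):(518,135),(45,-65,66):(650,330),(-65,-65,66):(432,388),(-120,24,46):(238,300),(-120,-24,46):(275,382)}
scene={(-65,65,66):(518,213),(-65,-65,66):(222,208),(45,65,66):(487,388),(45,-65,66):(160,385),(65,-65,0):(172,540),(65,65,0):(487,545)}
side[(65,-65,0)]=(670,403);side[(-65,-65,0)]=(420,478)
def W(p,q):
    x,y,a=q;c,s=np.cos(a),np.sin(a);return (x+c*p[0]-s*p[1],y+s*p[0]+c*p[1],p[2])
def res(q,sel):
    r=[]
    if 's' in sel: r+=[np.subtract(proj(S,W(p,q)),f(so,v)) for p,v in side.items()]
    if 'c' in sel: r+=[np.subtract(proj(C,W(p,q)),f(co,v)) for p,v in scene.items()]
    return np.ravel(r)
for sel in ['s','c','sc']:
    r=least_squares(res,[500,-100,0],args=(sel,),loss='soft_l1'); print(sel,r.x.round(3),res(r.x,sel).round(1))
q=r.x
for n,p in dict(pad=(-102,0,46),hinge=(45,0,61),edge=(-65,0,61),pop=(45-73,0,144)).items(): print(n,np.round(W(p,q),1))
# bystanders bases/tops
for n,u,v,z in [('spring top C',513,35,90),('tallsock top',694,318,55),('spannernear',150,235,5)]: print(n,ray(C,*f(co,(u,v)),z).round())
for n,u,v,z in [('spring top S',75,250,90),('tallsock S',348,68,55),('spring base S',75,385,0)]: print(n,ray(S,*f(so,(u,v)),z).round())
E
```

```text
s [ 5.37908e+02 -1.34145e+02 -3.25000e-01] [-0.3  0.2  0.4 -0.6  1.1 -1.1  0.   0.2 -0.1  0.2  0.2 -0.5 -0.5  0.5
 -0.5  0.6]
c [ 5.39530e+02 -1.34512e+02 -3.32000e-01] [-0.1  1.5 -0.1  1.3 -0.3  0.3 -0.4 -0.4  0.3 -0.9  0.8 -0.7]
sc [ 5.38321e+02 -1.34344e+02 -3.29000e-01] [-0.1  0.1  0.7 -0.6  1.2 -1.   0.1  0.1  0.1  0.   0.3 -0.7 -0.3  0.6
 -0.5  0.5 -0.2  1.1 -0.2  1.  -0.3 -0.2 -0.3 -0.7  0.4 -1.3  0.9 -1.2]
pad [ 441.8 -101.4   46. ]
hinge [ 580.9 -148.9   61. ]
edge [ 476.8 -113.3   61. ]
pop [ 511.8 -125.3  144. ]
spring top C [388. -28.  90.]
tallsock top [573.   7.  55.]
spannernear [ 380. -210.    5.]
spring top S [368. -35.  90.]
tallsock S [574.   8.  55.]
spring base S [364. -37.   0.]
```

Both views agree on the case pose: (538,-134), yaw -0.329, with residuals of about 1 px. The plan is to shut the fingers, line the jaw axis up with the case's y, and press near the front of the pad so the popping lid clears the gripper body.

send_rows --turn '[[0,0,0.02],[0,0,0.04],[0,0,0.06],[0,0,0.08],[0,0,0.096]]' --xyz '[[16,-43,0],[32,-86,0],[49,-129,0],[65,-172,0],[81,-215,0]]' --jaw '[0,0,0,0,0]' --grip_force 10

```text
clock: 0.65
eef_pos: [297.5, 261.7, 255.6]
tcp_rot: [[0.0, 0.322, 0.947], [-0.0, 0.947, -0.322], [-1.0, -0.0, 0.0]]
force: [1.5, -0.1, 0.4]
grip_width: 50.1
```

send_rows --turn '[[0,0,0],[0,0,0],[0,0,0],[0,0,0],[0,0,0]]' --xyz '[[16,-43,0],[32,-86,0],[49,-129,0],[65,-172,0],[81,-215,0]]' --jaw '[0,0,0,0,0]'

```text
clock: 1.15
eef_pos: [378.6, 46.5, 255.8]
tcp_rot: [[0.0, 0.323, 0.946], [0.0, 0.946, -0.323], [-1.0, 0.0, 0.0]]
force: [1.1, -0.1, 0.1]
grip_width: 10.5
```

send_rows --turn '[[0,0,0],[0,0,0],[0,0,0],[0,0,0],[0,0,0]]' --xyz '[[16,-43,0],[32,-86,0],[49,-130,0],[56,-150,0],[56,-150,0]]' --jaw '[0,0,0,0,0]'

```text
clock: 1.65
eef_pos: [434.7, -103.7, 255.2]
tcp_rot: [[-0.001, 0.326, 0.945], [0.0, 0.945, -0.326], [-1.0, -0.0, -0.001]]
force: [0.0, 0.9, -0.2]
grip_width: 0.4
```

send_rows --turn '[[0,0,0],[0,0,0],[0,0,0],[0,0,0],[0,0,0]]' --xyz '[[0,1,-45],[0,1,-90],[0,1,-130],[0,1,-160],[0,1,-170]]' --jaw '[0,0,0,0,0]'

```text
clock: 2.15
eef_pos: [432.9, -99.0, 83.6]
tcp_rot: [[-0.004, 0.322, 0.947], [0.002, 0.947, -0.322], [-1.0, 0.001, -0.005]]
force: [1.1, -0.1, -0.9]
grip_width: 0.5
```

```bash
python3 - <<'E'
from h import *
c=snap('side','side1'); im=c['color'][165:315,205:405,::-1]; cv2.imwrite('pics/side1z.png',cv2.resize(im,None,fx=4,fy=4,interpolation=cv2.INTER_CUBIC)); print(get_state()['eef_pos'],get_state()['force'])
E
```

```text
[433.20233734 -99.30922025  83.75164605] [-0.85233614  0.97590845 -1.94197879]
```

View pics/side1z.png

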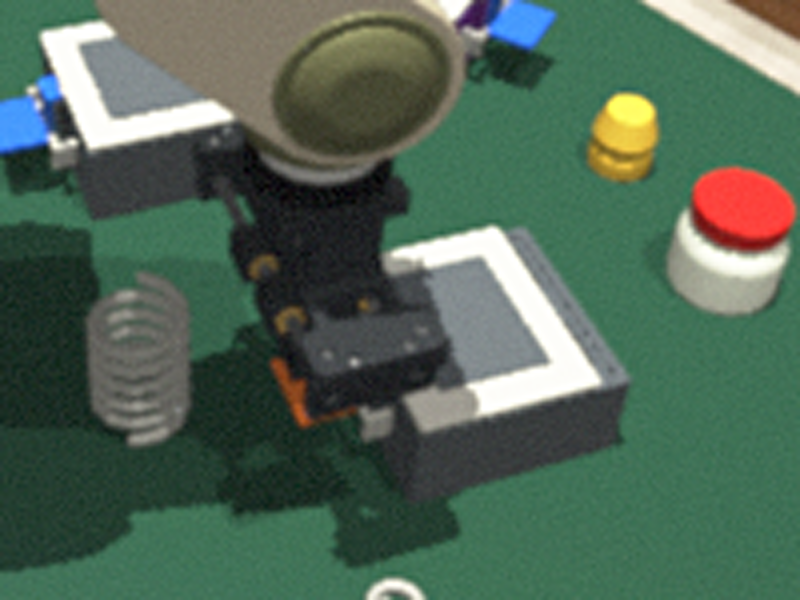

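The side view shows the gripper over the orange pad, with the spring clear on its left. I'll press slowly.

send_rows --turn '[[0,0,0],[0,0,0],[0,0,0],[0,0,0],[0,0,0]]' --xyz '[[2,-1,-8],[2,-1,-16],[2,-1,-20],[2,-1,-22],[2,-1,-22]]' --jaw '[0,0,0,0,0]'

```text
clock: 2.7
eef_pos: [436.4, -101.7, 63.8]
tcp_rot: [[0.0, 0.323, 0.946], [-0.0, 0.946, -0.323], [-1.0, -0.0, 0.0]]
force: [0.0, 0.4, -0.1]
grip_width: 0.5
```

send_rows --turn '[[0,0,0],[0,0,0],[0,0,0]]' --xyz '[[0,0,-2],[0,0,-3],[0,0,-3]]' --jaw '[0,0,0]'

```text
clock: 3.0
eef_pos: [436.1, -101.6, 60.8]
tcp_rot: [[-0.001, 0.323, 0.946], [0.0, 0.946, -0.323], [-1.0, -0.0, -0.001]]
force: [-3.6, 1.1, 5.8]
grip_width: 0.3
```

send_rows --turn '[[0,0,0],[0,0,0],[0,0,0]]' --xyz '[[0,0,-1],[0,0,-2],[0,0,-2]]' --jaw '[0,0,0]'

```text
clock: 3.3
eef_pos: [435.6, -101.4, 58.7]
tcp_rot: [[-0.002, 0.323, 0.946], [0.001, 0.947, -0.323], [-1.0, 0.0, -0.002]]
force: [-6.6, 1.6, 6.9]
grip_width: 0.8
```

```bash
python3 - <<'E'
from h import *
c=snap('side','side2'); im=c['color'][165:315,205:405,::-1]; d=snap('scene','scene2')['color'][140:290,80:280,::-1]
cv2.imwrite('pics/s2z.png',cv2.resize(np.hstack([im,d]),None,fx=2,fy=2,interpolation=cv2.INTER_CUBIC)); print(get_state()['eef_pos'],get_state()['force'],get_state()['torque'])
E
```

```text
[ 435.60445849 -101.36961774   58.73695269] [-6.13644397  0.50642953  7.04468524] [0.1823504  1.06391078 0.02426042]
```

View pics/s2z.png

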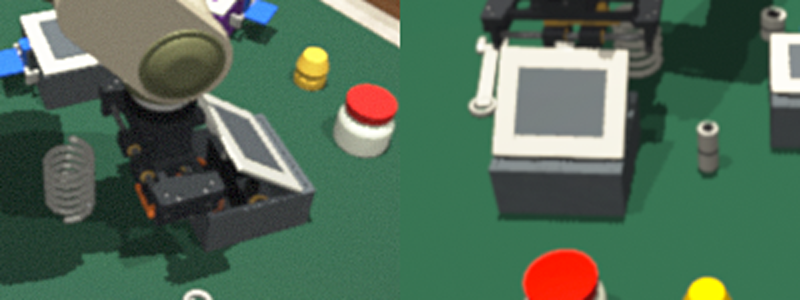

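The lid has popped and is leaning on the gripper body with about 6 N. I'll back off diagonally, up and towards the robot.

send_rows --turn '[[0,0,0],[0,0,0],[0,0,0],[0,0,0],[0,0,0]]' --xyz '[[-4,1,5],[-10,3,12],[-20,7,26],[-28,10,45],[-28,10,65]]' --jaw '[0,0,0,0,0]'

```text
clock: 3.9
eef_pos: [407.2, -91.1, 124.6]
tcp_rot: [[-0.001, 0.323, 0.946], [0.0, 0.946, -0.323], [-1.0, 0.0, -0.001]]
force: [1.5, -0.6, -0.5]
grip_width: 0.2
```

```bash
python3 - <<'E'
from h import *
c=snap('side','side3'); im=c['color'][165:315,205:405,::-1]; d=snap('scene','scene3')['color'][140:290,80:280,::-1]
cv2.imwrite('pics/s3z.png',cv2.resize(np.hstack([im,d]),None,fx=2,fy=2,interpolation=cv2.INTER_CUBIC)); print(get_state()['eef_pos'],get_state()['force'],get_state()['torque'])
E
```

```text
[409.10014541 -92.04669183 126.00115827] [-0.15914425  0.09786265 -0.54421406] [0.00337615 0.01732371 0.00470014]
```

View pics/s3z.png

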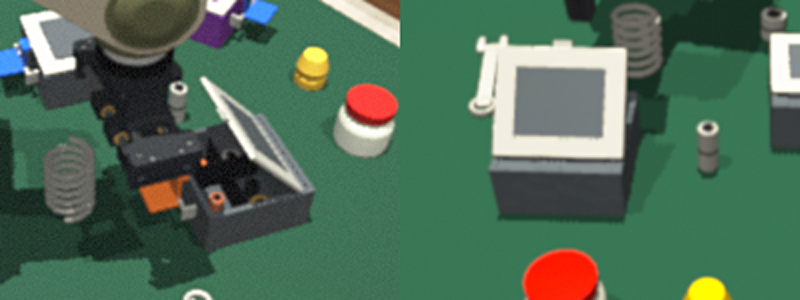

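The lid is popped up and free, and the force reads near zero. I'll raise the tip to about z=128 and push along the case's +x.

send_rows --turn '[[0,0,0],[0,0,0],[0,0,0],[0,0,0],[0,0,0]]' --xyz '[[0,0,19],[19,-6,19],[38,-13,19],[57,-19,19],[76,-26,19]]' --jaw '[0,0,0,0,0]'

```text
clock: 4.5
eef_pos: [484.9, -117.8, 142.1]
tcp_rot: [[-0.0, 0.323, 0.946], [0.0, 0.946, -0.323], [-1.0, 0.0, -0.0]]
force: [-0.5, 0.2, 0.4]
grip_width: 1.0
```

send_rows --turn '[[0,0,0],[0,0,0],[0,0,0],[0,0,0],[0,0,0]]' --xyz '[[9,-3,0],[19,-6,0],[28,-10,0],[38,-13,0],[47,-16,0]]' --jaw '[0,0,0,0,0]'

```text
clock: 5.0
eef_pos: [531.8, -133.2, 143.4]
tcp_rot: [[0.001, 0.322, 0.947], [0.001, 0.947, -0.322], [-1.0, 0.001, 0.0]]
force: [-1.5, -0.2, 1.7]
grip_width: 0.5
```

```bash
python3 - <<'E'
from h import *
c=snap('side','side4'); im=c['color'][165:315,205:405,::-1]; d=snap('scene','scene4')['color'][120:270,80:280,::-1]
cv2.imwrite('pics/s4z.png',cv2.resize(np.hstack([im,d]),None,fx=2,fy=2,interpolation=cv2.INTER_CUBIC)); print(get_state()['eef_pos'],get_state()['force'],get_state()['torque'])
E
```

```text
[ 531.83971976 -133.83395706  142.62116568] [ 0.0830141  -0.07712311  0.25399628] [ 0.02404767  0.01525419 -0.035352  ]
```

View pics/s4z.png

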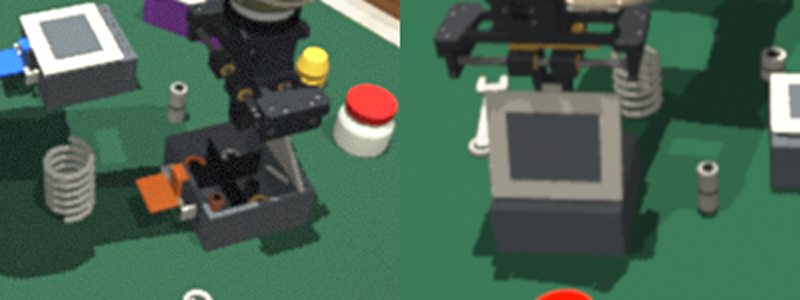

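The lid is rising ahead of the fingers, at about 1.2 rad, and the case hasn't moved. I'll keep pushing past upright.

send_rows --turn '[[0,0,0],[0,0,0],[0,0,0],[0,0,0],[0,0,0]]' --xyz '[[9,-3,0],[19,-6,0],[28,-10,0],[38,-13,0],[47,-16,0]]' --jaw '[0,0,0,0,0]'

```text
clock: 5.6
eef_pos: [578.7, -149.9, 142.3]
tcp_rot: [[-0.001, 0.323, 0.946], [0.0, 0.946, -0.323], [-1.0, 0.0, -0.001]]
force: [0.5, 0.1, -0.1]
grip_width: 0.6
```

send_rows --turn '[[0,0,0],[0,0,0],[0,0,0],[0,0,0],[0,0,0]]' --xyz '[[6,-2,0],[11,-4,0],[17,-6,0],[21,-7,0],[21,-7,0]]' --jaw '[0,0,0,0,0]'

```text
clock: 6.1
eef_pos: [597.4, -156.3, 141.7]
tcp_rot: [[-0.007, 0.323, 0.946], [0.002, 0.946, -0.323], [-1.0, -0.001, -0.008]]
force: [-13.9, 0.9, 3.0]
grip_width: 0.4
```

```bash
python3 - <<'E'
from h import *
c=snap('side','side5'); im=c['color'][165:315,205:405,::-1]; d=snap('scene','scene5')['color'][120:270,80:280,::-1]
cv2.imwrite('pics/s5z.png',cv2.resize(np.hstack([im,d]),None,fx=2,fy=2,interpolation=cv2.INTER_CUBIC)); print(get_state()['eef_pos'],get_state()['force'],get_state()['torque'])
E
```

```text
[ 597.16050786 -156.20816912  141.74272518] [-14.1853642    1.98104914   2.41330676] [ 0.31775467  2.12306749 -0.06459338]
```

View pics/s5z.png

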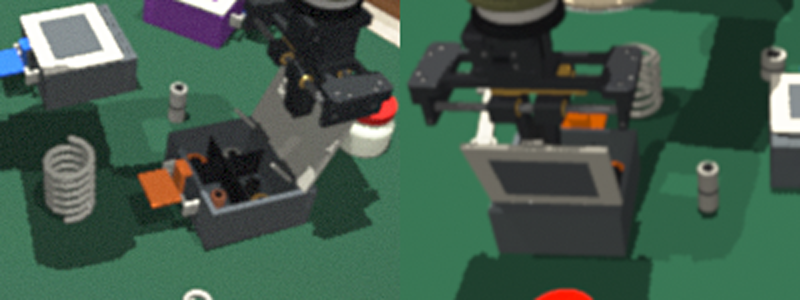

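The lid is fully back against its stop, with 14 N on it. I'll retreat now.

send_rows --turn '[[0,0,0],[0,0,0],[0,0,0],[0,0,0],[0,0,0]]' --xyz '[[-9,3,0],[-28,10,0],[-57,19,0],[-76,26,30],[-95,32,70]]' --jaw '[0,0,0,0,0]'

```text
clock: 6.7
eef_pos: [502.8, -124.0, 212.2]
tcp_rot: [[-0.004, 0.323, 0.946], [0.002, 0.946, -0.323], [-1.0, 0.001, -0.004]]
force: [0.9, -1.1, 1.0]
grip_width: 0.1
```

send_rows --turn '[[0,0,0],[0,0,0],[0,0,0],[0,0,0],[0,0,0]]' --xyz '[[-30,20,30],[-70,45,50],[-110,70,50],[-150,95,50],[-150,95,50]]' --jaw '[0,0,0,0,0]'

```text
clock: 7.2
eef_pos: [351.1, -27.4, 263.0]
tcp_rot: [[0.0, 0.321, 0.947], [-0.0, 0.947, -0.321], [-1.0, 0.0, 0.0]]
force: [0.5, -0.5, 0.3]
grip_width: 0.6
```

send_rows --turn '[[0,0,0],[0,0,0],[0,0,0],[0,0,0],[0,0,0]]' --xyz '[[0,0,0],[0,0,0],[0,0,0],[0,0,0],[0,0,0]]' --jaw '[0,0,0,0,0]'

```text
clock: 7.7
eef_pos: [354.7, -29.9, 262.5]
tcp_rot: [[-0.001, 0.323, 0.946], [0.0, 0.946, -0.323], [-1.0, 0.0, -0.001]]
force: [0.3, -0.4, -0.3]
grip_width: 0.2
```

```bash
python3 - <<'E'
from h import *
c=snap('side','side6'); d=snap('scene','scene6')
cv2.imwrite('pics/s6.png',cv2.resize(np.hstack([c['color'],d['color']])[:,:,::-1],(800,300)))
s=get_state();print(s['eef_pos'],s['force'],abs(s['qd']).max(),s['clock'])
im=[]
for a,b,(u,v) in [('side0',c,(315,250)),('scene0',d,(170,210))]:
    for q in (load(a),b): im.append(q['color'][v-60:v+60,u-70:u+70,::-1])
cv2.imwrite('pics/s6z.png',cv2.resize(np.vstack([np.hstack(im[:2]),np.hstack(im[2:])]),None,fx=2.5,fy=2.5))
E
```

```text
[354.53556604 -29.79944286 262.59789712] [-0.50640029 -0.23101     0.38244635] 0.00565346486722571 7.8
```

View pics/s6.png

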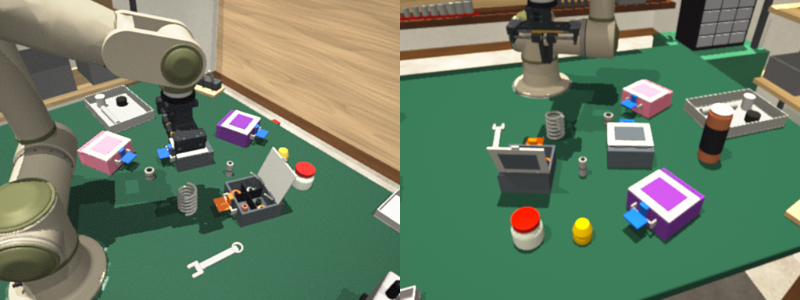

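View pics/s6z.png

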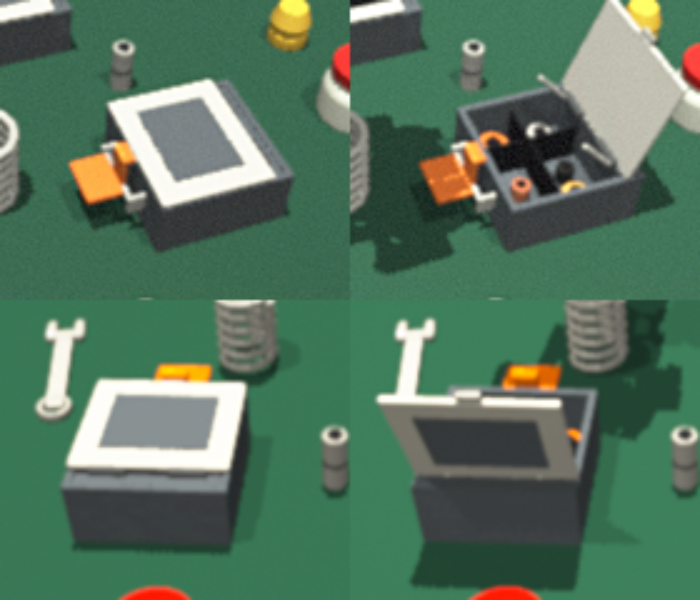

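The lid is standing open, leaning back. The case, spring, sockets and spanner are where they were, and the blue case is shut. I'm handing the job in.

```bash
python3 -c "
from workcell import *
print(sign_off())"
```

```text
the job is handed in; nothing more can be done
None
```

The orange case is open and the job is handed in. I pressed the orange tab with shut fingers until the lid popped. I then pushed the lid back past upright onto its stop and moved clear at about 7.8 s.

- **Last checks:** The final side and scene pictures show the lid leaning back by itself and the blue case shut. The orange case, coil spring, tall socket and spanner look unmoved beside the first pictures; I saw nothing out of place in the rest. The arm was still, with wrist force near zero.
- **Not quite clean:** As it popped, the lid leaned on the gripper body with about 6 N until I backed off. I also pressed the lid against its stop with about 14 N. Both are under the 40 N limit.

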